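# Uncouple the shaker's drive link and hold it up

## Robot

A 6-joint arm with a two-finger parallel gripper is mounted at the origin on a cart in front of the work surface, level with it; the furniture and walls round the work are solid. World frame = base frame: x ahead of the robot, y to its left, z up, the work surface at z = 0. Lengths are in mm, angles in rad, forces in N, time in s.
With the tool pointing down it reaches from about 350 to 725 mm from the base axis. Payload 4.3 kg.
Tool frame: the origin (TCP) lies on the centre line of the jaws, within the pads' length; the fingertips stand 25 mm ahead of it and the grasp point (between the pads) lies 6 mm ahead of it; y points along the fingers, x is the direction in which the jaws open and shut, and the axes are right-handed (so a half turn about y gives the same grasp; the last joint's range is limited). The gripper opens to 85 mm and grips with 20 to 120 N. Pads are 22 mm wide; open, the fingers measure 114 mm over their backs; the gripper's body (76 mm by 85 mm) begins 54 mm behind the grasp point. The pads swing forward as they close: fully open they stand 13 mm farther back than shut.
Start: joints at [-1.449, 0.377, 0.081, 1.274, 0, 1.46], TCP at [132.103, -559.654, 256.329] pointing down, gripper open.
Joint ranges: [-2.72, 2.72], [-0.84, 1.66], [-1.02, 1.22], [-1.77, 2.12], [-1.37, 1.28], [-3.14, 3.14]. Speed limits (rad/s): [2.57, 2.57, 3.14, 3.14, 3.14, 3.14].

## Interface

Orientations are given as a unit quaternion [w, x, y, z].
In Python, from workcell import r gives the robot as it stands.
- The arm moves only by the shell command python3 -m crank 'ROWS' [OPENING] [FORCE]. ROWS is JSON, a list of rows, each an object with "delta_pos": the shift along the tool's x, y, z in m, a list of three; "rot": the turn, a rotation vector about the tool's x, y, z in degrees, a list of three. In form: [{"delta_pos": [x, y, z], "rot": [ax, ay, az]}, ...]. A call has exactly 5 rows; each row shifts and turns the pose as measured when the row begins, along the tool's axes as they then stand; what a row does not reach is not made up. A row lasts 1/10 s, in which the tool goes at most 50 mm and 8.59 degrees, less where a joint would pass 70% of its speed; a pose out of reach is approached as far as the arm can. A call is refused whole if a number of a shift passes 0.05 or a number of a turn 8.59, either way. A call with a gripper value outside its range is refused whole. OPENING is the closure, from 0 (fully open) to 1 (shut), set as the call begins (- or left out, the last holds). The fingers move at their own pace and stop on an object; FORCE is the grip in N (left out, the last holds). Time passes only in rows, so rows that do not move let the fingers close, or fill a call up. It gives the time, the measured TCP pose, the force and the opening at its end, in the units of the state.
- r.get_obs(): the state, without advancing time (a new reading comes with each control period).
- r.camera(name): name is "side" or "top" or "wrist"; returns the picture (480x640x3 uint8, red, green, blue); there is no depth.
- r.camera_info(name): a dict with "fov_y" (degrees; the focal length in pixels is half the picture's height over the tangent of half this angle, whatever the lens; pixels are square), "cx", "cy" (the principal point, pixels), "k1" (the pictures are not rectified: a ray, as slopes to the right and down, at radius r is drawn at 1 + k1 r^2 times it, then the intrinsics apply), "rvec" (rotation vector, rad) and "tvec" (3), from world to camera coordinates, as OpenCV has them; the wrist camera has in their place "tool_from_camera" (4x4, takes a point from camera to tool coordinates, whose origin is the TCP and whose axes are the tool frame's). Camera axes: x right, y down, z forward; pixel columns grow to the right and rows downward; lengths in mm; the calibration is good to about 2 mm. A picture is of the moment at which its call begins: read the wrist's pose just before it. camera_info takes no time and is no camera call.
- r.close_job(): hands the job in, once; it reports no verdict.
Trained networks look in the newest picture that a camera, given by its name, has taken for a name from the list of things; names that differ only in an ending like _2 or _b are one class to them, and where a whole thing is asked for, a point or a joint stands for the part that bears it (a point fixed in the world has none). Each returns a list of dicts, best first, with "confidence" (0 to 1); they miss things now and then, are a little off and sometimes report something else, mostly with a low value. They report only what shows in the picture. A call takes as long as a camera call.
- r.look_for(camera, query): "box" ([centre column, centre row, width, height] in pixels, round what is visible of it).
- r.masks_of(camera, query): "mask" (480x640 bool, what is visible of it) and "box" ([centre column, centre row, width, height] in pixels, round what is visible of it).
- r.place_of(camera, query): "centre" ([column, row] in pixels: a listed point, or the origin of a listed thing).
The state is a dict: "clock": time; "joints": joint angles; "qd": joint speeds; "tau": joint torques, N m; "tool_pos": TCP position; "eef_rot": TCP orientation; "ft_force": force on the tool from outside, world axes, zero at the start; "torque": the same for the moment, N m; "opening": opening from 0.0 (shut) to 1.0 (fully open).
Only numpy, scipy, OpenCV 4.12 (cv2) and the standard library are available. Lean on these libraries where they do the work, as an engineer would, in place of code of your own. Each camera call takes 0.05 s, during which the arm holds its last target.

## Task

Swing the magnifier on its arm to either side, well clear of the coupling on the shaker's drive. Then, with the blue drive link still down on its ball, pull the red latch tab sideways out of the coupler as far as it goes against its spring, and lift the link off the ball until the coupler is about 6 to 7 cm above where it sat. Finish holding it up there, still gripped and motionless, with the magnifier still clear and the things round the shaker left where they are.

Things in the scene. Friction and masses are not known exactly. Their poses are not given: they have to be found in the camera images.
- shaker: grey bench shaker, fixed to the table, base 130 mm (its x) by 345 mm (its y), drive housing at its -y end (white, top at z = 41 mm) and at its +y end an aluminium tray that carries an orange tube block (fixed, tops below 90 mm). Origin on the table straight below the drive ball; its y axis runs from the ball along the blue drive link to the link's hinge, its -x is the side on which the red latch tab stands (the robot's side). Turned up to about 0.3 rad about the vertical
- ball (a point): centre of the steel drive ball, 23 mm across, 62 mm above the table (fixed on the shaker)
- drive_link (a joint): angle of the blue drive link (rad): 0 = down on the ball, grows as the ball end is lifted, stop at 1.0. It turns about a horizontal pin parallel to the shaker's x axis, at x = 0, y = +160 mm from the ball, 62 mm above the table, so the coupler rises by 160 mm x sin(angle). Link, coupler and latch weigh about 0.35 kg together; it falls back by its weight when let go. While the latch is in, a fork under the ball keeps it down
- coupler: the blue link with the box-shaped coupler (46x50 mm from above, top face 85 mm above the table when down) over the ball. Origin on the hinge pin, axes as the shaker's when down (they tilt with the link); the coupler's middle is at its y = -160 mm
- coupler_top (a point): middle of the coupler's top face, 23 mm above the ball's centre when down
- latch (a joint): how far the latch is pulled out of the coupler (m): 0 = locked, 0.014 = stop. It slides along the shaker's -x (sideways to the link, toward the robot) and carries the red tab. Spring about 4 N when in and 8 N when fully out; it springs back when let go. The link comes free when the latch is out by 0.010 or more
- pull_tab: red upright pull tab on the latch: 10 mm thick (shaker x), 26 mm wide (shaker y), its top 124 mm above the table when the link is down. 33 mm free between tab and coupler, and its top stands 39 mm above the coupler. Origin at the ball's centre when locked, not on the tab; it slides and tilts with latch and link
- tab_grip (a point): grip point of the red tab: middle of its thickness and width, 18 mm below its top, 106 mm above the table and 60 mm from the ball's centre when locked
- lens_arm (a joint): angle of the magnifier's arm about the vertical pole (rad), stays where left (friction about 0.08 N m), stops at -1.5 and 1.5. Near 0 the lens is over the coupling; positive swings it counterclockwise seen from above, that is to the robot's right; either way will do
- lens_arm_hinge (a point): axis of the magnifier's arm, on its pole (14 mm thick, 179 mm tall, on a fixed round foot behind the shaker), at the arm's height, 168 mm above the table
- lens (a point): middle of the round lens, white rim 84 mm across and 12 mm thick, 168 mm above the table, 170 mm from the pole. The lens counts as well clear from 110 mm sideways of the ball; 130 mm leaves room for a gripper
- lens_grip (a point): grip point of the black upright handle post (14 mm across, top knob 17 mm across ending 222 mm above the table) at the rim's outer end, 210 mm from the pole, 198 mm above the table
- amber_bottle: brown screw-cap bottle, 47 mm across, 92 mm tall; bystander, origin under its middle; not to be moved
- red_jar: small jar with red cap, 42 mm across, 56 mm tall; bystander, origin under its middle; not to be moved
- blue_marker: white marker with blue cap, 13x127x15 mm, lying; bystander, origin under its middle; not to be moved
- timer: white digital timer, 66x62x18 mm, lying flat; bystander, origin under its middle; not to be moved
- tape_roll: beige roll of tape, 70 mm across, 19 mm high, lying flat; bystander, origin under its middle; not to be moved

How it is judged:
By the outcome, as a careful person would: the job done as asked, in the order asked, and still so for the second after the job is handed in, while the arm keeps its last pose, push and grip.
It also fails if it takes over 50 s, if anything falls off the work surface, if the arm or the gripper's body presses on something with over 40 N, if the wrist force passes 120 N, or if a joint passes its speed limit or range.

## Working session

There is one attempt and no reset: what is moved stays moved. The work goes in short steps, Python scripts to look and compute and a shell command to move; the robot and the scene stay as the last step left them, time stands still between calls to the robot, and variables do not carry over. Pictures are saved under pics/ and viewed, and the job is handed in when it is done.

```bash
ls; mkdir -p pics; python3 - <<'E'
from workcell import r
import cv2
print(r.get_obs())
for n in ["side","top","wrist"]:
    im=r.camera(n); cv2.imwrite(f"pics/{n}0.png",im[:,:,::-1]); print(n,r.camera_info(n))
    for q in ["ball","coupler_top","tab_grip","lens","lens_grip","lens_arm_hinge"]:
        try: print(q,[(d['centre'],d['confidence']) for d in r.place_of(n,q)[:2]])
        except Exception as e: print(q,e)
E
```

```text
pics
{'clock': 0.0, 'joints': array([-1.44928716e+00,  3.78080839e-01,  7.96217904e-02,  1.27437411e+00,
        2.94358780e-05,  1.46048885e+00]), 'qd': array([ 8.03262671e-04,  8.68709620e-05, -1.57133523e-04,  2.16660721e-03,
       -3.13258682e-04, -1.21044980e-04]), 'tau': array([-5.07806963e-04, -4.63605702e+01,  2.69873983e+01,  2.08111253e-02,
       -6.71437988e-05, -3.93688325e-06]), 'tool_pos': array([ 132.0411778 , -559.02147704,  255.34906475]), 'eef_rot': array([ 0.55498301, -0.55395551,  0.43932511, -0.43831564]), 'ft_force': array([ 0.236554  ,  0.09431022, -0.16506674]), 'torque': array([-0.01172195, -0.03465213,  0.03696449]), 'opening': 1.0010816411822194}
side {'fov_y': 47.05591516429492, 'cx': 327.50409249228255, 'cy': 246.06306860542173, 'k1': -0.17389560573382373, 'rvec': array([ 1.83944956, -0.91889074,  0.55341353]), 'tvec': array([-345.95820844,  293.04089133, 1340.5063074 ])}
ball [([338.8, 280.4], 0.68), ([342.4, 274.8], 0.65)]
coupler_top [([340.7, 269.2], 0.9)]
tab_grip [([324.1, 270.7], 0.5)]
lens [([330.9, 243.5], 0.75)]
lens_grip [([319.5, 232.3], 0.8
[... 349 characters left out ...]
.5], 0.17)]
tab_grip [([343.5, 277.8], 0.45)]
lens [([330.3, 251.2], 0.92)]
lens_grip [([330.0, 262.3], 0.85)]
lens_arm_hinge [([354.4, 192.1], 0.74)]
wrist {'fov_y': 71.98040839714994, 'cx': 314.8729630153813, 'cy': 238.41561337674327, 'k1': -0.04143072863787751, 'tool_from_camera': array([[ 9.99999600e-01,  2.14775433e-04, -8.68703017e-04,
         3.01289598e-01],
       [ 8.92209411e-04, -3.13954182e-01,  9.49437716e-01,
        -1.17641370e+02],
       [-6.88170488e-05, -9.49438110e-01, -3.13954248e-01,
         8.00648869e+01],
       [ 0.00000000e+00,  0.00000000e+00,  0.00000000e+00,
         1.00000000e+00]])}
ball []
coupler_top []
tab_grip []
lens []
lens_grip []
lens_arm_hinge []
```

View pics/side0.png

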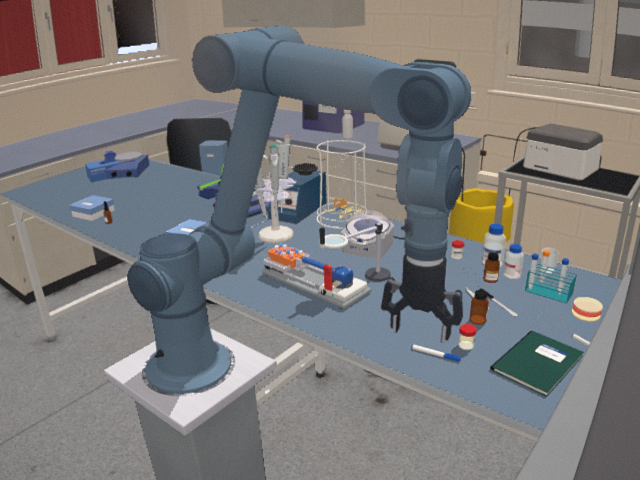

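View pics/top0.png

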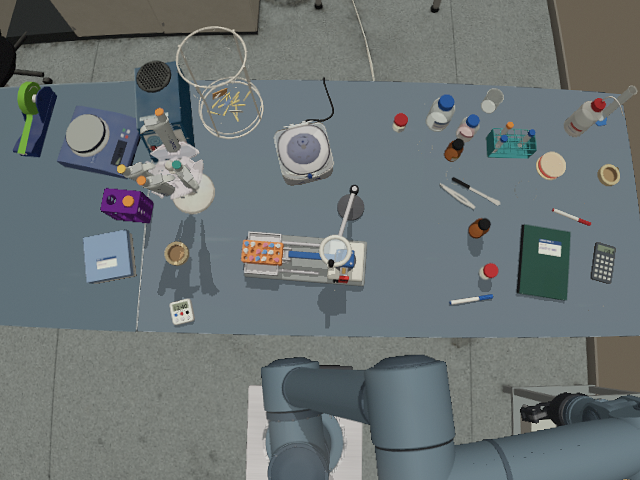

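```bash
cat > h.py <<'E'
import numpy as np, cv2
from scipy.spatial.transform import Rotation as R
from scipy.optimize import least_squares
from workcell import r
INF={n:r.camera_info(n) for n in ["side","top"]}
WI=r.camera_info("wrist")
def Rt(o):
    q=o['eef_rot']; return R.from_quat([q[1],q[2],q[3],q[0]]).as_matrix()
def proj(n,P,obs=None):
    if n=="wrist":
        i=WI; T=np.array(i['tool_from_camera']); p=Rt(obs).T@(np.array(P,float)-obs['tool_pos']); c=T[:3,:3].T@(p-T[:3,3])
    else:
        i=INF[n]; c=R.from_rotvec(i['rvec']).as_matrix()@np.array(P,float)+i['tvec']
    f=240/np.tan(np.radians(i['fov_y']/2)); s=c[:2]/c[2]; s=s*(1+i['k1']*(s@s))
    return np.array([i['cx'],i['cy']])+f*s
def atz(n,px,z,obs=None):
    return least_squares(lambda v:proj(n,[v[0],v[1],z],obs)-px,[600,0]).x
def tri(obsl,x0=(600,0,100)):
    return least_squares(lambda P:np.concatenate([proj(n,P,o)-np.array(px) for n,px,o in obsl]),x0)
E
python3 - <<'E'
from h import *
s=dict(ball=[338.8,280.4],coupler_top=[340.7,269.2],tab_grip=[324.1,270.7],lens=[330.9,243.5],lens_grip=[319.5,232.3],hinge=[378.7,226.2])
t=dict(ball=[345.4,259.6],coupler_top=[347.3,258.6],tab_grip=[343.5,277.8],lens=[330.3,251.2],lens_grip=[330,262.3],hinge=[354.4,192.1])
z=dict(ball=62,coupler_top=85,tab_grip=106,lens=168,lens_grip=198,hinge=168)
for k in s:
    a=tri([("side",s[k],None),("top",t[k],None)]); print(k,a.x.round(1),a.cost.round(2),atz("top",t[k],z[k]).round(1),atz("side",s[k],z[k]).round(1))
E
```

```text
ball [ 497.6 -102.    48.7] 2.68 [ 498.3 -104.7] [ 474.1 -113.6]
coupler_top [ 495.5 -107.4   87.8] 0.45 [ 497.2 -108.9] [ 498.  -103.1]
tab_grip [438.9 -95.  104. ] 2.96 [441.7 -98.2] [431.8 -94.4]
lens [504.5 -62.4 153.8] 0.18 [501.1 -61.5] [481.5 -82. ]
lens_grip [464.9 -59.  203.5] 1.07 [467.4 -60.9] [471.9 -49.3]
hinge [ 660.9 -124.   167.8] 0.67 [ 659.5 -122.5] [ 663.4 -125.5]
```

```bash
python3 - <<'E'
from h import *
o=r.get_obs(); print(o['clock']); print(Rt(o).round(3)) 
im=cv2.imread("pics/top0.png")[200:310,220:400]; cv2.imwrite("pics/topc.png",cv2.resize(im,None,fx=4,fy=4,interpolation=cv2.INTER_CUBIC))
im=cv2.imread("pics/side0.png")[200:310,250:410]; cv2.imwrite("pics/sidec.png",cv2.resize(im,None,fx=4,fy=4,interpolation=cv2.INTER_CUBIC))
E
```

```text
1.05
[[ 0.23   0.     0.973]
 [-0.973 -0.     0.23 ]
 [ 0.    -1.    -0.   ]]
```

View pics/topc.png

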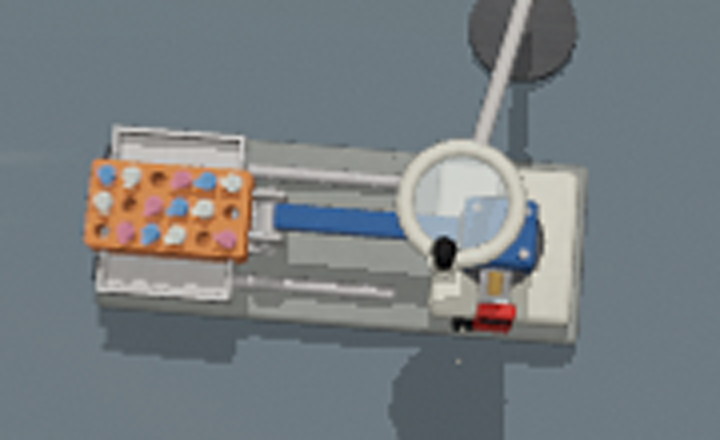

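View pics/sidec.png

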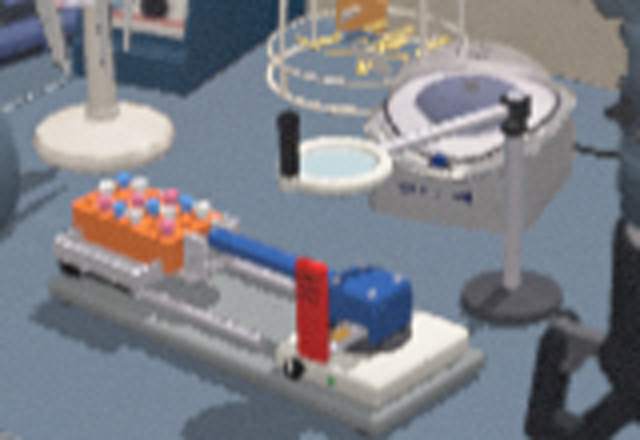

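```bash
python3 -m crank '[{"delta_pos":[-0.03,-0.01,0.033],"rot":[0,6,0]},{"delta_pos":[-0.033,-0.01,0.03],"rot":[0,6,0]},{"delta_pos":[-0.036,-0.01,0.026],"rot":[0,6,0]},{"delta_pos":[-0.038,-0.005,0.022],"rot":[0,6,0]},{"delta_pos":[-0.04,-0.005,0.018],"rot":[0,6,0]}]' 0; python3 - <<'E'
from h import *
o=r.get_obs(); print(o['joints'].round(3),o['tool_pos'].round(1)); print(Rt(o).round(3)) 
E
```

```text
clock: 1.55
tool_pos: [260.8, -377.7, 295.4]
eef_rot: [-0.413, 0.413, -0.574, 0.574]
ft_force: [1.4, -0.5, 0.6]
opening: 1.004
[-1.105  0.132 -0.143  1.296  0.     2.359] [ 260.8 -377.7  295.4]
[[-0.317  0.     0.949]
 [-0.949 -0.    -0.317]
 [ 0.    -1.     0.   ]]
```

```bash
cat >> h.py <<'E'
def plan(pts, dyaw_total, tilt=None, M=None, p=None):
    """pts: list of world waypoint per row; prints rows in tool axes with per-row yaw (deg, world)"""
    o=r.get_obs(); p=o['tool_pos'] if p is None else p; M=Rt(o) if M is None else M
    n=len(pts)
    for k,q in enumerate(pts):
        d=M.T@(np.array(q)-p); a=dyaw_total/n
        print([round(v/1000,4) for v in d],"yrot",round(-a,2))
        M=M@R.from_rotvec([0,-np.radians(a),0]).as_matrix(); p=np.array(q,float)
E
python3 - <<'E'
from h import *
p=r.get_obs()['tool_pos']; g=np.array([460,-70,300])
plan([p+(g-p)*k/20 for k in range(1,21)],157)
E
```

```text
[np.float64(-0.0177), np.float64(-0.0002), np.float64(0.0046)] yrot -7.85
[np.float64(-0.017), np.float64(-0.0002), np.float64(0.007)] yrot -7.85
[np.float64(-0.0158), np.float64(-0.0002), np.float64(0.0092)] yrot -7.85
[np.float64(-0.0144), np.float64(-0.0002), np.float64(0.0113)] yrot -7.85
[np.float64(-0.0128), np.float64(-0.0002), np.float64(0.0132)] yrot -7.85
[np.float64(-0.0109), np.float64(-0.0002), np.float64(0.0148)] yrot -7.85
[np.float64(-0.0087), np.float64(-0.0002), np.float64(0.0161)] yrot -7.85
[np.float64(-0.0064), np.float64(-0.0002), np.float64(0.0172)] yrot -7.85
[np.float64(-0.004), np.float64(-0.0002), np.float64(0.0179)] yrot -7.85
[np.float64(-0.0016), np.float64(-0.0002), np.float64(0.0183)] yrot -7.85
[np.float64(0.0009), np.float64(-0.0002), np.float64(0.0183)] yrot -7.85
[np.float64(0.0034), np.float64(-0.0002), np.float64(0.018)] yrot -7.85
[np.float64(0.0059), np.float64(-0.0002), np.float64(0.0174)] yrot -7.85
[np.float64(0.0082), np.float64(-0.0002), np.float64(0.0164)] yrot -7.85
[np.float64(0.0103), np.float64(-0.0002), np.float64(0.0151)] yrot -7.85
[np.float64(0.0123), np.float64(-0.0002), np.float64(0.0136)] yrot -7.85
[np.float64(0.0141), np.float64(-0.0002), np.float64(0.0118)] yrot -7.85
[np.float64(0.0155), np.float64(-0.0002), np.float64(0.0097)] yrot -7.85
[np.float64(0.0167), np.float64(-0.0002), np.float64(0.0075)] yrot -7.85
[np.float64(0.0176), np.float64(-0.0002), np.float64(0.0052)] yrot -7.85
```

```bash
python3 -m crank '[{"delta_pos":[-0.018,0,0.005],"rot":[0,-8,0]},{"delta_pos":[-0.017,0,0.007],"rot":[0,-8,0]},{"delta_pos":[-0.016,0,0.009],"rot":[0,-8,0]},{"delta_pos":[-0.014,0,0.011],"rot":[0,-8,0]},{"delta_pos":[-0.013,0,0.013],"rot":[0,-8,0]}]' >/dev/null
python3 -m crank '[{"delta_pos":[-0.011,0,0.015],"rot":[0,-8,0]},{"delta_pos":[-0.009,0,0.016],"rot":[0,-8,0]},{"delta_pos":[-0.006,0,0.017],"rot":[0,-8,0]},{"delta_pos":[-0.004,0,0.018],"rot":[0,-8,0]},{"delta_pos":[-0.001,0,0.018],"rot":[0,-8,0]}]' >/dev/null
python3 -m crank '[{"delta_pos":[0.001,0,0.018],"rot":[0,-8,0]},{"delta_pos":[0.003,0,0.018],"rot":[0,-8,0]},{"delta_pos":[0.006,0,0.017],"rot":[0,-8,0]},{"delta_pos":[0.008,0,0.016],"rot":[0,-8,0]},{"delta_pos":[0.010,0,0.015],"rot":[0,-8,0]}]' 
python3 - <<'E'
from h import *
o=r.get_obs(); print(o['joints'].round(3),o['tool_pos'].round(1)); print(Rt(o).round(3)) 
p=o['tool_pos']; g=np.array([460,-70,300])
plan([p+(g-p)*k/5 for k in range(1,6)],38)
E
```

```text
clock: 3.05
tool_pos: [403.1, -127.0, 298.8]
eef_rot: [-0.697, 0.702, 0.104, -0.1]
ft_force: [-0.1, -0.7, -0.6]
opening: 0.996
[-0.454  0.051 -0.224  1.287 -0.002  0.827] [ 403.1 -127.   298.8]
[[ 0.958  0.007 -0.285]
 [ 0.285 -0.006  0.958]
 [ 0.005 -1.    -0.007]]
[np.float64(0.0142), np.float64(-0.0002), np.float64(0.0077)] yrot -7.6
[np.float64(0.0151), np.float64(-0.0002), np.float64(0.0057)] yrot -7.6
[np.float64(0.0157), np.float64(-0.0002), np.float64(0.0037)] yrot -7.6
[np.float64(0.016), np.float64(-0.0002), np.float64(0.0016)] yrot -7.6
[np.float64(0.0161), np.float64(-0.0002), np.float64(-0.0006)] yrot -7.6
```

```bash
python3 -m crank '[{"delta_pos":[0.014,0,0.008],"rot":[0,-7,0]},{"delta_pos":[0.015,0,0.006],"rot":[0,-7,0]},{"delta_pos":[0.016,0,0.004],"rot":[0,-6,0]},{"delta_pos":[0.016,0,0.002],"rot":[0,-6,0]},{"delta_pos":[0.016,0,0],"rot":[0,-6,0]}]' 
python3 -m crank '[{"delta_pos":[0,0,0],"rot":[0,0,0]},{"delta_pos":[0,0,0],"rot":[0,0,0]},{"delta_pos":[0,0,0],"rot":[0,0,0]},{"delta_pos":[0,0,0],"rot":[0,0,0]},{"delta_pos":[0,0,0],"rot":[0,0,0]}]' 
cat > look.py <<'E'
from h import *
import sys
def look(tag,cams=("wrist","top","side"),names=("lens","lens_grip","lens_arm_hinge","coupler_top","tab_grip")):
    out={}
    for n in cams:
        o=r.get_obs(); im=r.camera(n); cv2.imwrite(f"pics/{n}_{tag}.png",im[:,:,::-1])
        for q in names:
            res=r.place_of(n,q)
            for d in res[:1]:
                out.setdefault(q,[]).append((n,d['centre'],o)); print(n,q,d['centre'],d['confidence'])
    Z=dict(ball=62,coupler_top=85,tab_grip=106,lens=168,lens_grip=198,lens_arm_hinge=168)
    for q,l in out.items():
        if len(l)>1:
            a=tri(l); print(q,a.x.round(1),a.cost.round(2),end=' ')
        print(q,'atz',[(n,atz(n,c,Z[q],o).round(1).tolist()) for n,c,o in l])
    print(r.get_obs()['clock'])
    return out
E
python3 - <<'E'
from look import *
o=r.get_obs(); print(o['joints'].round(3),o['tool_pos'].round(1)); print(Rt(o).round(3)) 
look("1",cams=("wrist",))
E
```

```text
clock: 3.55
tool_pos: [461.7, -66.1, 299.7]
eef_rot: [-0.637, 0.644, 0.301, -0.298]
ft_force: [-0.5, -0.5, 0.6]
opening: 1.001
clock: 4.05
tool_pos: [461.2, -66.3, 299.8]
eef_rot: [-0.638, 0.645, 0.3, -0.297]
ft_force: [-0.2, -0.8, -0.8]
opening: 1.003
[-0.276  0.138 -0.124  1.299 -0.004  0.424] [461.2 -66.3 299.8]
[[ 0.644  0.008 -0.765]
 [ 0.765 -0.007  0.644]
 [-0.    -1.    -0.01 ]]
wrist lens [343.5, 279.6] 0.91
wrist lens_grip [323.1, 248.2] 0.84
wrist lens_arm_hinge [404.1, 415.9] 0.72
lens atz [('wrist', [506.1, -73.7])]
lens_grip atz [('wrist', [464.6, -62.2])]
lens_arm_hinge atz [('wrist', [662.7, -120.9])]
4.35
```

View pics/wrist_1.png

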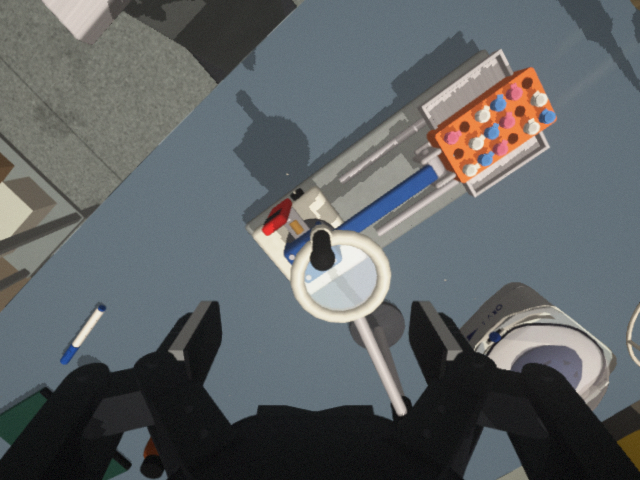

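```bash
python3 -m crank '[{"delta_pos":[0.002,0.02,0.001],"rot":[0,0,0]},{"delta_pos":[0.002,0.02,0.001],"rot":[0,0,0]},{"delta_pos":[0.001,0.02,0],"rot":[0,0,0]},{"delta_pos":[0,0.02,0],"rot":[0,0,0]},{"delta_pos":[0,0.013,0],"rot":[0,0,0]}]' 
python3 -m crank '[{"delta_pos":[0,0,0],"rot":[0,0,0]},{"delta_pos":[0,0,0],"rot":[0,0,0]},{"delta_pos":[0,0,0],"rot":[0,0,0]},{"delta_pos":[0,0,0],"rot":[0,0,0]},{"delta_pos":[0,0,0],"rot":[0,0,0]}]' 0.65 20
python3 - <<'E'
from look import *
look("2",cams=("wrist",),names=("lens","lens_grip"))
E
```

```text
clock: 4.85
tool_pos: [466.6, -62.0, 206.4]
eef_rot: [-0.636, 0.646, 0.302, -0.295]
ft_force: [-0.7, 0.5, 0.8]
opening: 0.997
clock: 5.35
tool_pos: [466.5, -62.0, 207.0]
eef_rot: [-0.636, 0.646, 0.302, -0.295]
ft_force: [-0.2, 1.0, -0.1]
opening: 0.348
wrist lens [339.0, 344.9] 0.95
wrist lens_grip [311.0, 320.8] 0.75
lens atz [('wrist', [501.7, -74.5])]
lens_grip atz [('wrist', [464.5, -63.3])]
5.5
```

View pics/wrist_2.png

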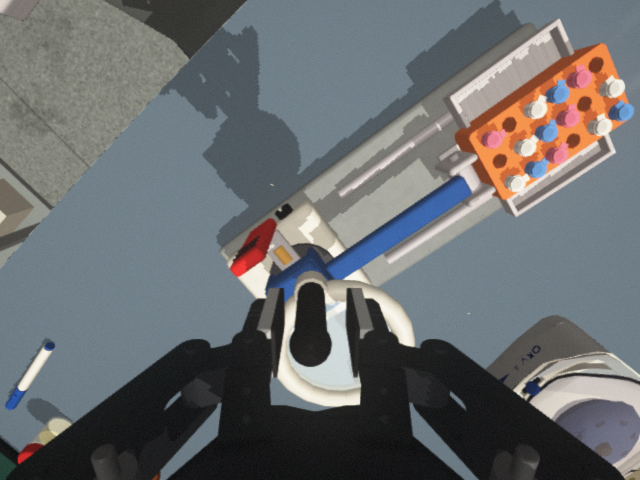

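```bash
python3 - <<'E'
from h import *
h=np.array([661,-122])
pts=[]
for k in range(1,16):
    t=np.radians(17+51*k/15); pts.append([*(h+207*np.array([-np.cos(t),np.sin(t)])),207])
plan(pts,0)
E
```

```text
[np.float64(0.0097), np.float64(-0.0004), np.float64(0.0073)] yrot -0.0
[np.float64(0.0117), np.float64(-0.0), np.float64(0.0038)] yrot -0.0
[np.float64(0.0119), np.float64(-0.0), np.float64(0.0031)] yrot -0.0
[np.float64(0.012), np.float64(-0.0), np.float64(0.0024)] yrot -0.0
[np.float64(0.0122), np.float64(0.0), np.float64(0.0017)] yrot -0.0
[np.float64(0.0122), np.float64(0.0), np.float64(0.0009)] yrot -0.0
[np.float64(0.0123), np.float64(0.0), np.float64(0.0002)] yrot -0.0
[np.float64(0.0123), np.float64(0.0), np.float64(-0.0005)] yrot -0.0
[np.float64(0.0122), np.float64(0.0001), np.float64(-0.0012)] yrot -0.0
[np.float64(0.0121), np.float64(0.0001), np.float64(-0.002)] yrot -0.0
[np.float64(0.012), np.float64(0.0001), np.float64(-0.0027)] yrot -0.0
[np.float64(0.0118), np.float64(0.0001), np.float64(-0.0034)] yrot -0.0
[np.float64(0.0116), np.float64(0.0001), np.float64(-0.0041)] yrot -0.0
[np.float64(0.0113), np.float64(0.0001), np.float64(-0.0048)] yrot -0.0
[np.float64(0.011), np.float64(0.0001), np.float64(-0.0054)] yrot -0.0
```

```bash
python3 -m crank '[{"delta_pos":[0.010,0,0.006],"rot":[0,0,0]},{"delta_pos":[0.012,0,0.004],"rot":[0,0,0]},{"delta_pos":[0.012,0,0.003],"rot":[0,0,0]},{"delta_pos":[0.012,0,0.002],"rot":[0,0,0]},{"delta_pos":[0.012,0,0.002],"rot":[0,0,0]}]' 
python3 - <<'E'
from h import *
h=np.array([661,-122]); p=r.get_obs()['tool_pos'][:2]-h
t0=np.arctan2(p[1],-p[0]); print(np.degrees(t0),np.hypot(*p))
pts=[]
for k in range(1,11):
    t=t0+(np.radians(68)-t0)*k/10; pts.append([*(h+207*np.array([-np.cos(t),np.sin(t)])),207])
plan(pts,0)
E
```

```text
clock: 6.0
tool_pos: [491.3, -2.4, 206.4]
eef_rot: [-0.637, 0.646, 0.301, -0.295]
ft_force: [-1.0, -0.2, 0.8]
opening: 0.351
35.170753575213844 207.64051109589332
[np.float64(0.0119), np.float64(-0.0005), np.float64(0.0)] yrot -0.0
[np.float64(0.0119), np.float64(0.0), np.float64(0.0)] yrot -0.0
[np.float64(0.0118), np.float64(0.0), np.float64(-0.0007)] yrot -0.0
[np.float64(0.0118), np.float64(0.0), np.float64(-0.0013)] yrot -0.0
[np.float64(0.0117), np.float64(0.0), np.float64(-0.002)] yrot -0.0
[np.float64(0.0116), np.float64(0.0001), np.float64(-0.0027)] yrot -0.0
[np.float64(0.0114), np.float64(0.0001), np.float64(-0.0033)] yrot -0.0
[np.float64(0.0112), np.float64(0.0001), np.float64(-0.004)] yrot -0.0
[np.float64(0.0109), np.float64(0.0001), np.float64(-0.0046)] yrot -0.0
[np.float64(0.0106), np.float64(0.0001), np.float64(-0.0052)] yrot -0.0
```

```bash
python3 -m crank '[{"delta_pos":[0.012,0,0],"rot":[0,0,0]},{"delta_pos":[0.012,0,0],"rot":[0,0,0]},{"delta_pos":[0.012,0,-0.001],"rot":[0,0,0]},{"delta_pos":[0.012,0,-0.001],"rot":[0,0,0]},{"delta_pos":[0.012,0,-0.002],"rot":[0,0,0]}]' 
python3 -m crank '[{"delta_pos":[0.012,0,-0.003],"rot":[0,0,0]},{"delta_pos":[0.011,0,-0.003],"rot":[0,0,0]},{"delta_pos":[0.011,0,-0.004],"rot":[0,0,0]},{"delta_pos":[0.011,0,-0.004],"rot":[0,0,0]},{"delta_pos":[0.010,0,-0.005],"rot":[0,0,0]}]' 
python3 - <<'E'
from look import *
look("3",cams=("wrist","top"),names=("lens","lens_grip","coupler_top","tab_grip","ball"))
E
```

```text
clock: 6.5
tool_pos: [536.8, 46.3, 206.2]
eef_rot: [-0.637, 0.645, 0.301, -0.296]
ft_force: [-0.6, -0.2, -0.1]
opening: 0.348
clock: 7.0
tool_pos: [591.9, 79.6, 206.2]
eef_rot: [-0.636, 0.646, 0.301, -0.295]
ft_force: [-0.2, -0.9, -0.4]
opening: 0.351
wrist lens [271.0, 346.7] 0.61
wrist lens_grip [301.1, 326.7] 0.56
wrist coupler_top [75.2, 291.5] 0.73
wrist ball [94.0, 276.9] 0.91
top lens [287.9, 208.4] 0.63
top lens_grip [278.2, 210.8] 0.78
top coupler_top [347.7, 257.5] 0.66
top tab_grip [347.4, 259.3] 0.6
top ball [343.4, 261.4] 0.82
lens [597.   45.4 180.9] 11.0 lens atz [('wrist', [602.7, 37.5]), ('top', [612.4, 50.1])]
lens_grip [592.4  70.2 191.4] 3.71 lens_grip atz [('wrist', [588.9, 73.2]), ('top', [597.2, 72.0])]
coupler_top [ 498.9 -109.5   77.2] 0.57 coupler_top atz [('wrist', [499.6, -101.6]), ('top', [500.2, -109.9])]
ball [ 498.4 -100.9   59.1] 1.74 ball atz [('wrist', [499.2, -98.6]), ('top', [493.2, -99.2])]
tab_grip atz [('top', [491.6, -108.2])]
7.6
```

View pics/wrist_3.png

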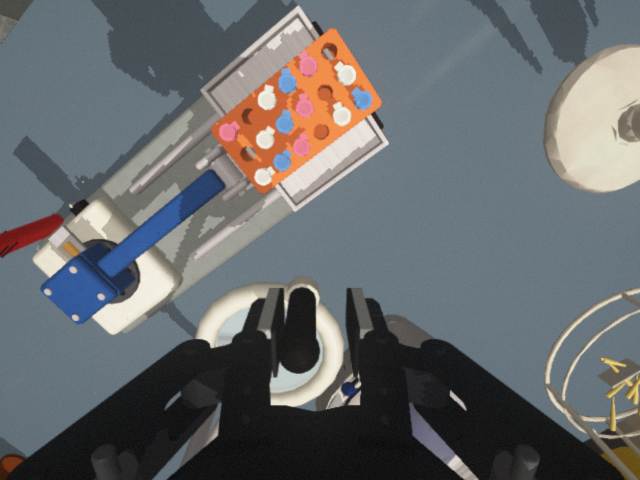

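View pics/top_3.png

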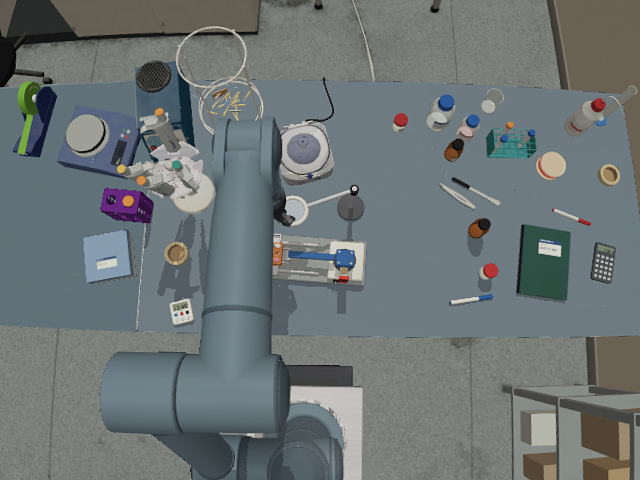

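```bash
python3 -m crank '[{"delta_pos":[0,0,0],"rot":[0,0,0]},{"delta_pos":[0,0,0],"rot":[0,0,0]},{"delta_pos":[0,0,0],"rot":[0,0,0]},{"delta_pos":[0,0,0],"rot":[0,0,0]},{"delta_pos":[0,-0.01,0],"rot":[0,0,0]}]' 0 
python3 -m crank '[{"delta_pos":[0,-0.02,0],"rot":[0,0,0]},{"delta_pos":[0,-0.02,0],"rot":[0,0,0]},{"delta_pos":[0,-0.02,0],"rot":[0,0,0]},{"delta_pos":[0,-0.02,0],"rot":[0,0,0]},{"delta_pos":[0,-0.01,0],"rot":[0,0,0]}]' 
python3 - <<'E'
from h import *
o=r.get_obs(); print(o['joints'].round(3))
p=o['tool_pos']; g=np.array([440,-85,285])
plan([p+(g-p)*k/10 for k in range(1,11)],-56)
E
```

```text
clock: 8.1
tool_pos: [589.2, 78.6, 215.6]
eef_rot: [-0.637, 0.645, 0.3, -0.296]
ft_force: [0.1, -0.2, -0.0]
opening: 1.007
clock: 8.6
tool_pos: [587.6, 79.4, 311.6]
eef_rot: [-0.637, 0.645, 0.3, -0.296]
ft_force: [-0.5, 0.6, -0.4]
opening: 0.999
[ 0.031  0.404  0.262  1.419 -0.008  0.731]
[np.float64(-0.0221), np.float64(0.0026), np.float64(0.0007)] yrot 5.6
[np.float64(-0.0221), np.float64(0.0026), np.float64(-0.0014)] yrot 5.6
[np.float64(-0.0218), np.float64(0.0026), np.float64(-0.0036)] yrot 5.6
[np.float64(-0.0214), np.float64(0.0026), np.float64(-0.0057)] yrot 5.6
[np.float64(-0.0207), np.float64(0.0026), np.float64(-0.0077)] yrot 5.6
[np.float64(-0.0199), np.float64(0.0026), np.float64(-0.0097)] yrot 5.6
[np.float64(-0.0188), np.float64(0.0026), np.float64(-0.0116)] yrot 5.6
[np.float64(-0.0176), np.float64(0.0026), np.float64(-0.0134)] yrot 5.6
[np.float64(-0.0162), np.float64(0.0026), np.float64(-0.015)] yrot 5.6
[np.float64(-0.0147), np.float64(0.0026), np.float64(-0.0165)] yrot 5.6
```

```bash
python3 -m crank '[{"delta_pos":[-0.022,0.001,0.001],"rot":[0,5.6,0]},{"delta_pos":[-0.022,0.002,-0.001],"rot":[0,5.6,0]},{"delta_pos":[-0.022,0.002,-0.004],"rot":[0,5.6,0]},{"delta_pos":[-0.021,0.002,-0.006],"rot":[0,5.6,0]},{"delta_pos":[-0.021,0.002,-0.008],"rot":[0,5.6,0]}]' 
python3 -m crank '[{"delta_pos":[-0.020,0.002,-0.010],"rot":[0,5.6,0]},{"delta_pos":[-0.019,0.002,-0.012],"rot":[0,5.6,0]},{"delta_pos":[-0.018,0.002,-0.013],"rot":[0,5.6,0]},{"delta_pos":[-0.016,0.002,-0.015],"rot":[0,5.6,0]},{"delta_pos":[-0.014,0.002,-0.016],"rot":[0,5.6,0]}]' 
python3 - <<'E'
from look import *
o=r.get_obs(); print(o['joints'].round(3)); print(Rt(o).round(3))
look("4",cams=("wrist","side","top"),names=("lens","coupler_top","tab_grip","ball"))
for n in ("wrist","top"):
  print(n,[(d['centre'],d['confidence'],atz(n,d['centre'],62,o).round(1)) for d in r.place_of(n,"coupler")])
E
```

```text
clock: 9.1
tool_pos: [514.4, -3.2, 305.4]
eef_rot: [-0.691, 0.699, 0.135, -0.124]
ft_force: [0.8, -0.7, 0.1]
opening: 0.999
clock: 9.6
tool_pos: [435.4, -86.5, 295.2]
eef_rot: [-0.703, 0.708, -0.043, 0.057]
ft_force: [0.3, -0.8, -0.1]
opening: 1.001
[-0.338  0.085 -0.197  1.268 -0.002  1.374]
[[ 0.99   0.019  0.141]
 [-0.141 -0.008  0.99 ]
 [ 0.02  -1.    -0.006]]
wrist lens [538.3, 30.0] 0.6
wrist tab_grip [320.6, 228.9] 0.73
wrist ball [372.7, 212.3] 0.58
side lens [324.5, 220.2] 0.74
side coupler_top [339.3, 270.5] 0.62
side tab_grip [325.3, 274.9] 0.8
side ball [338.1, 277.0] 0.76
top lens [289.1, 211.5] 0.81
lens [605.8  36.7 168.9] 8.23 lens atz [('wrist', [606.7, 36.2]), ('side', [606.8, 39.1]), ('top', [604.1, 46.7])]
tab_grip [ 441.4 -102.8   93.9] 6.82 tab_grip atz [('wrist', [442.3, -100.1]), ('side', [414.1, -112.5])]
ball [ 500.3 -102.3   61.6] 5.55 ball atz [('wrist', [501.1, -103.1]), ('side', [489.4, -99.7])]
coupler_top atz [('side', [489.2, -104.6])]
10.35
wrist [([367.5, 52.5], 0.84, array([510.3,  54.4]))]
top [([177.4, 253.3], 0.62, array([508.1, 366.3])), ([285.1, 254.9], 0.48, array([508.8,  62.4]))]
```

View pics/wrist_4.png

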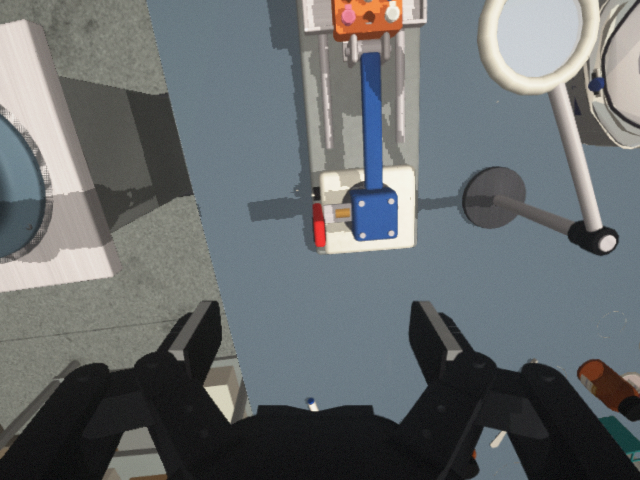

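```bash
python3 - <<'E'
from h import *
o=r.get_obs()
im=cv2.imread("pics/wrist_4.png")[150:270,280:430]; cv2.imwrite("pics/w4c.png",cv2.resize(im,None,fx=5,fy=5,interpolation=cv2.INTER_CUBIC))
f=lambda px,z:atz("wrist",px,z,o).round(1)
print("coupler top",f((375,214.5),85))
bolts=[(362,204),(392,202),(362,236),(392,234.5)]
print([f(b,85) for b in bolts])
im=cv2.imread("pics/wrist_4.png"); hsv=cv2.cvtColor(im,cv2.COLOR_BGR2HSV)
m=((hsv[...,0]<8)|(hsv[...,0]>172))&(hsv[...,1]>150); m[:,:280]=0;m[:150]=0;m[270:]=0;m[:,345:]=0
ys,xs=np.nonzero(m); print(xs.min(),xs.max(),ys.min(),ys.max())
for b in [(-58-13,0)]: pass
E
```

```text
coupler top [500.3 -98.5]
[array([488.1, -85.6]), array([518.6, -87.8]), array([ 484.9, -119.7]), array([ 516.4, -122.5])]
313 325 204 246
```

View pics/w4c.png

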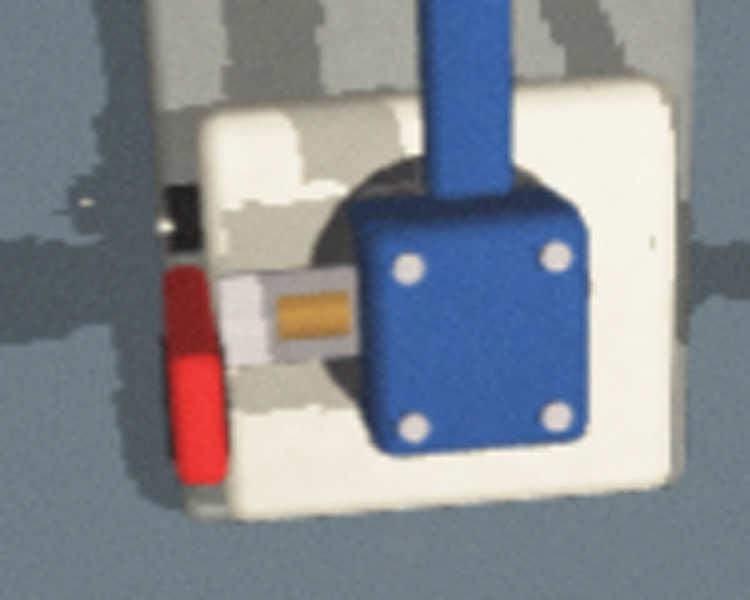

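```bash
python3 - <<'E'
from h import *
o=r.get_obs()
f=lambda px,z:atz("wrist",px,z,o).round(1)
print(f((319.6,233.6),124),f((310+4,220.4),124),f((323.6,220.4),124), f((316,247),124),f((325,246.4),124))
a=-.075
c=np.array([501,-103.5]); print(c-60*np.array([np.cos(a),np.sin(a)]), np.degrees(np.arctan2(Rt(o)[1,0],Rt(o)[0,0])),o['tool_pos'])
E
```

```text
[441.7 -98.2] [438.3 -85. ] [446.9 -86.3] [ 436.7 -110.6] [ 445.  -111.3]
[441.16867091 -99.00421756] -7.841131983221609 [436.20275885 -85.87206022 295.04322591]
```

```bash
python3 - <<'E'
from h import *
o=r.get_obs(); p=o['tool_pos']; g=np.array([441.5,-98.5,200]); plan([p+(g-p)*k/5 for k in range(1,6)],3.5)
E

```

```text
[np.float64(0.001), np.float64(0.019), np.float64(-0.0022)] yrot -0.7
[np.float64(0.001), np.float64(0.019), np.float64(-0.0023)] yrot -0.7
[np.float64(0.001), np.float64(0.019), np.float64(-0.0023)] yrot -0.7
[np.float64(0.0009), np.float64(0.019), np.float64(-0.0023)] yrot -0.7
[np.float64(0.0009), np.float64(0.019), np.float64(-0.0023)] yrot -0.7
```

```bash
python3 -m crank '[{"delta_pos":[0.001,0.019,-0.002],"rot":[0,-1.7,1.1]},{"delta_pos":[0.001,0.019,-0.002],"rot":[0,-1.8,0]},{"delta_pos":[0.001,0.019,-0.002],"rot":[0,0,0]},{"delta_pos":[0.001,0.019,-0.002],"rot":[0,0,0]},{"delta_pos":[0.001,0.019,-0.003],"rot":[0,0,0]}]' 0.65 40
python3 - <<'E'
from h import *
o=r.get_obs(); im=r.camera("wrist"); cv2.imwrite("pics/w5.png",im[:,:,::-1]); print(Rt(o).round(3))
o=r.get_obs(); p=o['tool_pos'];print(p, proj("wrist",[441.5,-98.5,124],o)); g=np.array([441.5,-98.5,112]); plan([p+(g-p)*k/5 for k in range(1,6)],0)
E
```

```text
clock: 10.95
tool_pos: [443.6, -99.1, 200.5]
eef_rot: [-0.704, 0.71, -0.023, 0.028]
ft_force: [-0.6, 0.8, -0.4]
opening: 0.345
[[ 0.997  0.007  0.073]
 [-0.073 -0.009  0.997]
 [ 0.008 -1.    -0.008]]
[441.9661927  -98.87665072 197.49385605] [314.64141874 263.23389479]
[np.float64(-0.0001), np.float64(0.0171), np.float64(0.0002)] yrot -0.0
[np.float64(-0.0001), np.float64(0.0171), np.float64(0.0002)] yrot -0.0
[np.float64(-0.0001), np.float64(0.0171), np.float64(0.0002)] yrot -0.0
[np.float64(-0.0001), np.float64(0.0171), np.float64(0.0002)] yrot -0.0
[np.float64(-0.0001), np.float64(0.0171), np.float64(0.0002)] yrot -0.0
```

View pics/w5.png

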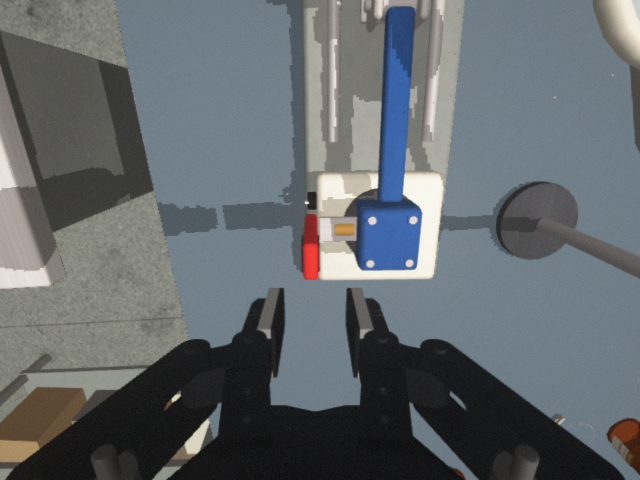

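```bash
python3 -m crank '[{"delta_pos":[-0.001,0.017,0],"rot":[0,0,0]},{"delta_pos":[-0.001,0.017,0],"rot":[0,0,0]},{"delta_pos":[0,0.017,0],"rot":[0,0,0]},{"delta_pos":[0,0.017,0],"rot":[0,0,0]},{"delta_pos":[0,0.014,0],"rot":[0,0,0]}]'
python3 - <<'E'
from h import *
o=r.get_obs(); im=r.camera("wrist"); cv2.imwrite("pics/w6.png",im[:,:,::-1]); print(o['tool_pos'])
E
```

```text
clock: 11.5
tool_pos: [441.8, -100.0, 115.7]
eef_rot: [-0.704, 0.709, -0.024, 0.028]
ft_force: [-0.6, 1.0, 0.4]
opening: 0.355
[ 441.76699115 -100.0312159   115.67663453]
```

View pics/w6.png

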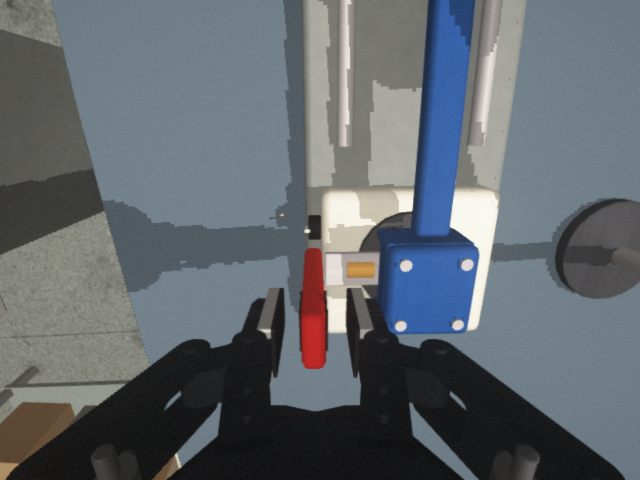

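```bash
python3 -m crank '[{"delta_pos":[0,0.003,0.001],"rot":[0,0,0]},{"delta_pos":[0,0,0],"rot":[0,0,0]},{"delta_pos":[0,0,0],"rot":[0,0,0]},{"delta_pos":[0,0,0],"rot":[0,0,0]},{"delta_pos":[0,0,0],"rot":[0,0,0]}]' 1 60
python3 -m crank '[{"delta_pos":[0,0,0],"rot":[0,0,0]},{"delta_pos":[0,0,0],"rot":[0,0,0]},{"delta_pos":[0,0,0],"rot":[0,0,0]},{"delta_pos":[0,0,0],"rot":[0,0,0]},{"delta_pos":[0,0,0],"rot":[0,0,0]}]'
python3 - <<'E'
from h import *
o=r.get_obs(); print(o['tool_pos'],o['torque'])
E
```

```text
clock: 12.05
tool_pos: [441.1, -98.1, 111.6]
eef_rot: [-0.704, 0.709, -0.024, 0.026]
ft_force: [2.4, 1.7, -5.4]
opening: 0.108
clock: 12.55
tool_pos: [441.1, -98.1, 111.7]
eef_rot: [-0.704, 0.709, -0.024, 0.026]
ft_force: [1.3, 1.1, -6.2]
opening: 0.109
[441.11171335 -98.11390442 111.68655237] [-0.24087053  0.01604677  0.31803571]
```

```bash
python3 -m crank '[{"delta_pos":[-0.003,0,0],"rot":[0,0,0]},{"delta_pos":[-0.003,0,0],"rot":[0,0,0]},{"delta_pos":[-0.003,0,0],"rot":[0,0,0]},{"delta_pos":[-0.003,0,0],"rot":[0,0,0]},{"delta_pos":[0,0,0],"rot":[0,0,0]}]'

```

```text
clock: 13.05
tool_pos: [433.3, -97.5, 112.2]
eef_rot: [-0.705, 0.709, -0.02, 0.029]
ft_force: [4.5, 1.1, -9.3]
opening: 0.108
```

```bash
python3 -m crank '[{"delta_pos":[-0.003,0.0005,0],"rot":[0,0,0]},{"delta_pos":[-0.003,0,0],"rot":[0,0,0]},{"delta_pos":[-0.003,0,0],"rot":[0,0,0]},{"delta_pos":[-0.002,0,0],"rot":[0,0,0]},{"delta_pos":[-0.001,0,0],"rot":[0,0,0]}]'

```

```text
clock: 13.55
tool_pos: [426.9, -96.8, 113.1]
eef_rot: [-0.705, 0.708, -0.015, 0.033]
ft_force: [8.6, 2.1, -8.4]
opening: 0.11
```

```bash
python3 -m crank '[{"delta_pos":[-0.002,0.0005,0],"rot":[0,0,0]},{"delta_pos":[-0.002,0.0005,0],"rot":[0,0,0]},{"delta_pos":[-0.001,0,0],"rot":[0,0,0]},{"delta_pos":[-0.001,0,0],"rot":[0,0,0]},{"delta_pos":[-0.001,0,0],"rot":[0,0,0]}]'
python3 - <<'E'
from h import *
o=r.get_obs(); print(Rt(o).round(3),o['torque'])
for n in ("wrist","side"):
  im=r.camera(n); cv2.imwrite(f"pics/{n}7.png",(im if n=="wrist" else cv2.resize(im[180:330,230:430],None,fx=4,fy=4))[:,:,::-1])
E
```

```text
clock: 14.05
tool_pos: [426.6, -96.7, 113.6]
eef_rot: [-0.705, 0.708, -0.009, 0.037]
ft_force: [10.7, 2.7, -8.9]
opening: 0.108
[[ 0.997  0.039  0.065]
 [-0.065 -0.006  0.998]
 [ 0.039 -0.999 -0.003]] [-0.16312428  0.44077824  0.28563914]
```

View pics/wrist7.png

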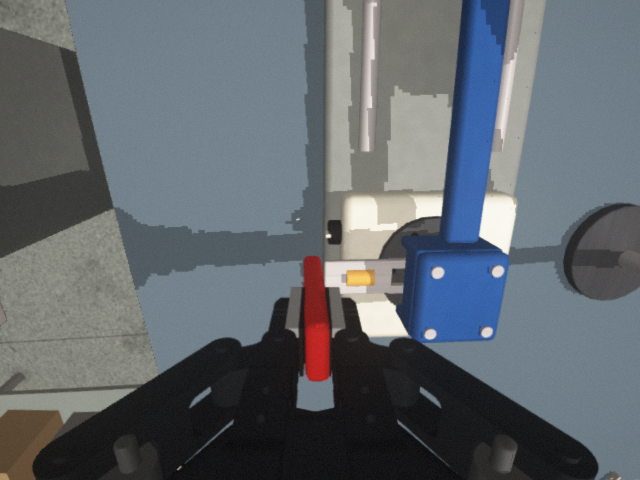

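View pics/side7.png

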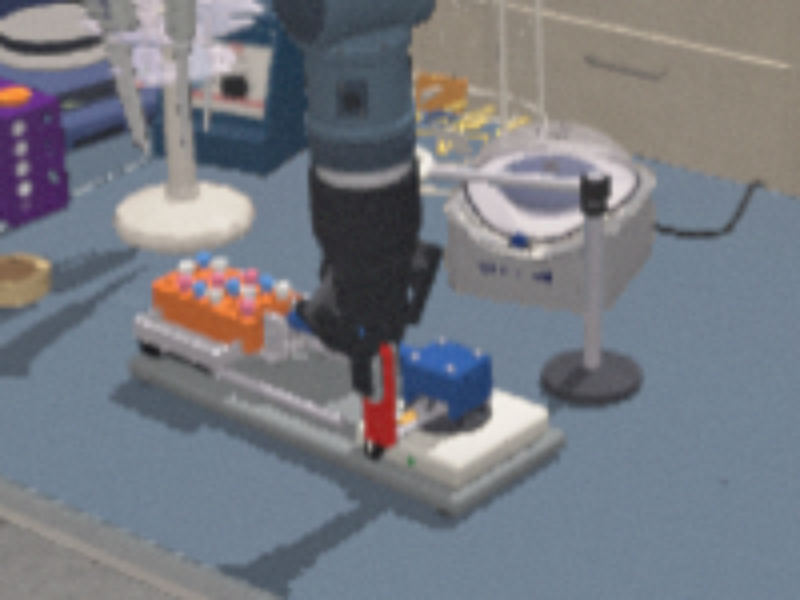

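```bash
python3 -m crank '[{"delta_pos":[-0.001,0.001,0],"rot":[0,0,0.6]},{"delta_pos":[-0.001,0.001,0],"rot":[0,0,0.6]},{"delta_pos":[-0.001,0.001,0],"rot":[0,0,0.6]},{"delta_pos":[-0.001,0.0005,0],"rot":[0,0,0.4]},{"delta_pos":[-0.001,0,0],"rot":[0,0,0.4]}]'

```

```text
clock: 14.65
tool_pos: [429.4, -97.3, 112.7]
eef_rot: [-0.706, 0.708, -0.02, 0.026]
ft_force: [7.4, 4.0, -8.3]
opening: 0.11
```

```bash
python3 -m crank '[{"delta_pos":[-0.003,0.0005,0],"rot":[0,0,0.2]},{"delta_pos":[-0.003,0.0005,0],"rot":[0,0,0.2]},{"delta_pos":[-0.003,0.0005,0],"rot":[0,0,0.2]},{"delta_pos":[-0.003,0.0005,0],"rot":[0,0,0.2]},{"delta_pos":[-0.003,0.0005,0],"rot":[0,0,0.2]}]'
python3 - <<'E'
from h import *
o=r.get_obs(); print(Rt(o).round(3),o['torque'])
E
```

```text
clock: 15.15
tool_pos: [426.9, -96.9, 113.4]
eef_rot: [-0.707, 0.707, -0.017, 0.029]
ft_force: [12.8, 3.9, -10.8]
opening: 0.107
[[ 0.998  0.017  0.065]
 [-0.065 -0.001  0.998]
 [ 0.017 -1.     0.   ]] [-0.16027959 -0.86968006  0.18469096]
```

```bash
python3 -m crank '[{"delta_pos":[-0.003,-0.003,0.001],"rot":[-1,0,0.2]},{"delta_pos":[-0.003,-0.006,0.002],"rot":[-2,0,0.2]},{"delta_pos":[-0.003,-0.006,0.002],"rot":[-2,0,0.2]},{"delta_pos":[-0.003,-0.006,0.002],"rot":[-2,0,0.2]},{"delta_pos":[-0.003,-0.006,0.002],"rot":[-2,0,0.2]}]'
python3 - <<'E'
from h import *
o=r.get_obs(); print(Rt(o).round(3),o['torque'])
for n in ("wrist","side"):
  im=r.camera(n); cv2.imwrite(f"pics/{n}8.png",(im if n=="wrist" else cv2.resize(im[180:330,230:430],None,fx=4,fy=4))[:,:,::-1])
E
```

```text
clock: 15.65
tool_pos: [427.6, -84.1, 144.0]
eef_rot: [-0.651, 0.758, -0.014, 0.034]
ft_force: [12.1, 3.0, -8.0]
opening: 0.108
[[ 0.997  0.022  0.07 ]
 [-0.065 -0.152  0.986]
 [ 0.032 -0.988 -0.15 ]] [ 0.72344287 -0.60432841  0.24727573]
```

View pics/wrist8.png

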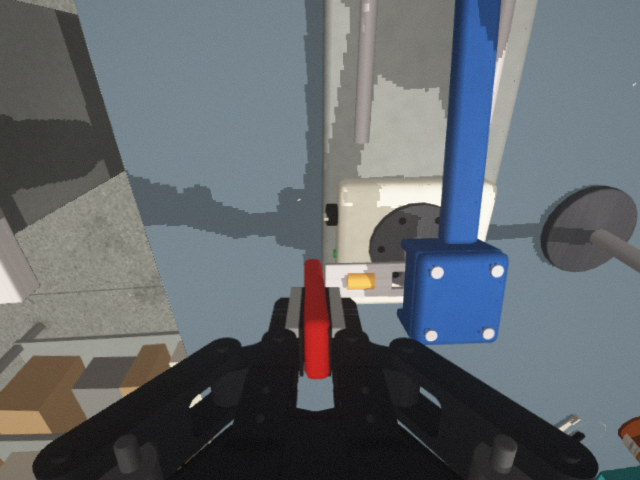

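View pics/side8.png

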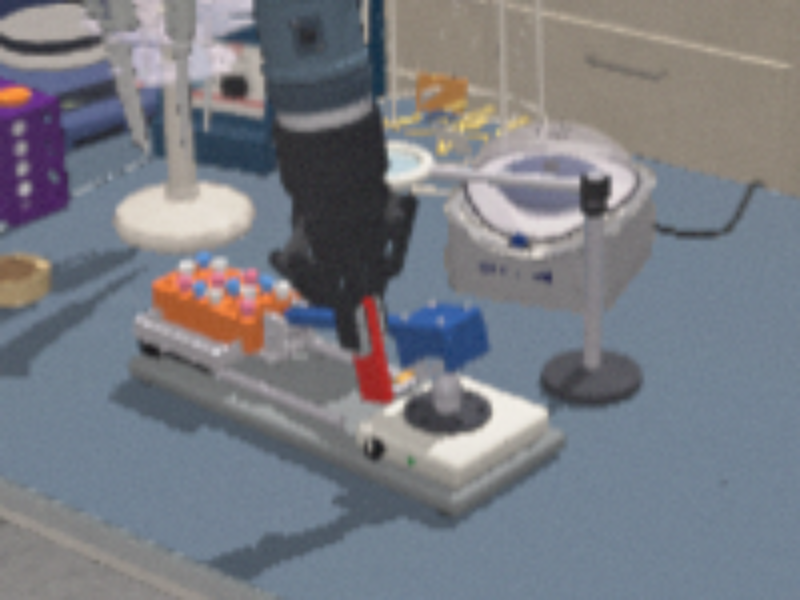

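```bash
python3 -m crank '[{"delta_pos":[-0.003,-0.006,0.002],"rot":[-3,0,0.4]},{"delta_pos":[-0.003,-0.006,0.002],"rot":[-3,0,0.4]},{"delta_pos":[-0.003,-0.006,0.002],"rot":[-3,0,0.4]},{"delta_pos":[-0.003,-0.005,0.002],"rot":[-3,0,0.4]},{"delta_pos":[-0.003,-0.002,0.001],"rot":[-1,0,0.4]}]'
python3 - <<'E'
from look import *
o=r.get_obs(); print(Rt(o).round(3),o['torque'])
y=o['tool_pos']; 
for z0 in (111.7,112.5):
  from scipy.optimize import brentq
  a=brentq(lambda a:160*np.sin(a)+50*np.cos(a)-50-(y[2]-z0),-.1,.9); print(a,160*np.sin(a))
look("9",cams=("wrist","side","top"),names=("lens","coupler_top","lens_grip"))
E
```

```text
clock: 16.25
tool_pos: [429.0, -63.7, 172.4]
eef_rot: [-0.565, 0.824, -0.02, 0.033]
ft_force: [9.9, -1.4, -4.1]
opening: 0.112
[[ 0.997  0.004  0.078]
 [-0.071 -0.361  0.93 ]
 [ 0.032 -0.933 -0.359]] [ 0.44067792 -0.23421261  0.64249277]
0.4181894691906199 64.9770575969559
0.4118531644127363 64.04931491633984
wrist coupler_top [460.3, 301.3] 0.58
side lens [322.7, 219.7] 0.64
side coupler_top [334.0, 249.1] 0.76
side lens_grip [309.0, 210.5] 0.81
top lens [290.1, 210.5] 0.58
top coupler_top [337.7, 252.3] 0.58
top lens_grip [275.6, 212.4] 0.88
coupler_top [501.7 -81.3 147.5] 2.03 coupler_top atz [('wrist', [541.9, -161.3]), ('side', [594.6, -5.6]), ('top', [514.2, -82.6])]
lens [606.2  44.6 168.8] 0.07 lens atz [('side', [606.8, 46.2]), ('top', [606.8, 44.2])]
lens_grip [590.8  80.9 197.2] 2.11 lens_grip atz [('side', [585.0, 82.4]), ('top', [592.9, 78.4])]
16.85
```

View pics/wrist_9.png

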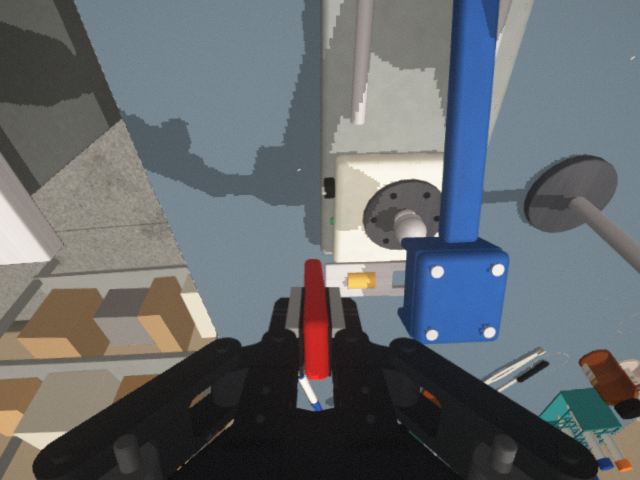

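```bash
python3 - <<'E'
from h import *
for i in range(6):
    o=r.get_obs(); print(o['clock'],o['tool_pos'].round(2),abs(o['qd']).max().round(4),o['ft_force'].round(1),o['opening'])
    im=r.camera("side")
E
```

```text
16.85 [428.92 -64.13 171.93] 0.0014 [10.3  0.6 -4. ] 0.1111471381373466
16.9 [428.89 -64.14 171.9 ] 0.0013 [10.   1.3 -4. ] 0.11057842842473785
16.95 [428.91 -64.13 171.91] 0.0013 [10.1 -0.  -4.3] 0.11146613904230357
17.0 [428.91 -64.16 171.91] 0.0014 [10.6  1.1 -3.8] 0.1065278960283248
17.05 [428.89 -64.15 171.89] 0.0019 [10.3  0.6 -4.9] 0.10623796474326568
17.1 [428.88 -64.14 171.87] 0.0005 [10.4  0.4 -4.6] 0.11231372958195207
```

```bash
python3 - <<'E'
from h import *
o=r.get_obs(); p=o['tool_pos']; print(p,o['clock'])
a=cv2.imread("pics/top0.png").astype(int); b=cv2.imread("pics/top_9.png").astype(int)
for n,(x,y) in dict(bottle=(480,228),jar=(489,271),marker=(470,300),timer=(181,312),tape=(176,253)).items():
    d=abs(a-b)[y-25:y+25,x-28:x+28]; print(n,d.mean().round(1),(d.max(2)>60).sum())
E
```

```text
[428.8796394  -64.16079196 171.90157153] 17.15
bottle 1.0 0
jar 1.0 0
marker 1.0 0
timer 1.0 0
tape 1.0 0
```

View pics/top_9.png

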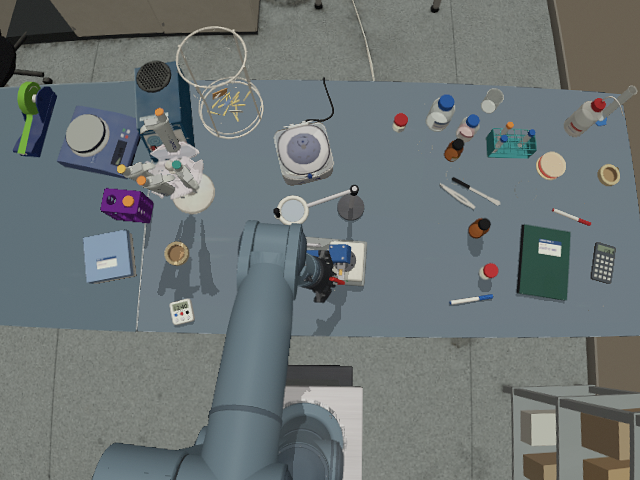

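The top picture shows the lens swung left at about (291,210) and the lifted coupler at (339,252). The bystanders have not moved. Handing in.

```bash
python3 -c "
from workcell import r
print(r.close_job())"
```

```text
the job is handed in; nothing more can be done
None
```

The job is done and handed in at about 17 s. The lens is swung clear, and the gripper is still holding the link up by its red tab.

- **Magnifier:** I caged the handle post between half-closed jaws and swung the lens to the robot's left. It ended about 147 mm sideways of the ball.
- **Latch:** I gripped the red tab across its thickness and pulled it to the stop. It travelled about 14.5 mm by the tool's position, with the pull rising to about 12 N.
- **Lift:** I lifted the link along its arc about the hinge. The coupler is about 64 to 65 mm above where it sat, by the arc geometry. The cameras agree: they put the coupler's top at z ≈ 147.5 mm.
- **Last checks:** The arm was still, with a wrist force of about 11 N and the grip unchanged. Comparing the first and last top pictures showed no change at any of the five bystanders.

**Pull wasn't clean:** the latch slipped back to about 12 mm once, when I corrected the tool's tilt, and I pulled it to the stop again before lifting. During the pull the tool also rose about 1 to 2 mm, so the coupler may have been up by that much before the lift proper.

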